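Pack the fitting-kit tray

ROBOT

A 7-joint arm with a two-finger parallel gripper is mounted at the origin on the work surface. World frame = base frame: x ahead of the robot, y to its left, z up, the work surface at z = 0. Lengths are in m, angles in degrees, forces in N, time in s.
With the tool pointing down it reaches from about 0.425 to 0.875 m from the base axis. Payload 4.7 kg.
Tool frame: the origin (TCP) lies at the very end of the fingers, on their centre line; the grasp point (between the pads) lies 19 mm behind it; z points along the fingers, y is the line along which they close (so a half turn about z gives the same grasp; the last joint's range is limited). The gripper opens to 87 mm and grips with 3 to 60 N. Pads are 19 mm wide; open, the fingers measure 117 mm over their backs; the gripper's body (75 mm by 190 mm) begins 51 mm behind the grasp point.
Start: joints at [-63.65, 18.392, -4.016, 83.108, 1.295, 78.541, -3.26], TCP at [0.28, 0.586, 0.223] pointing down, gripper open.
Joint ranges: [-163.93, 163.93], [-17.29, 119.83], [-79.2, 71.16], [3.27, 140.29], [-89.18, 269.18], [5.43, 117.66], [-154.24, 154.24]. Speed limits (degrees/s): [147.25, 147.25, 180, 180, 180, 180, 180].

INTERFACE

Orientations are given as [roll, pitch, yaw] about the fixed x, y, z axes, in that order (R = Rz(yaw) Ry(pitch) Rx(roll)).
In Python, from cell import telemetry, cams, env gives the robot as it stands.
- The arm moves only by the tool arm_command, never from a script. Its argument "series" is text: rows parted by semicolons, each of 5 numbers parted by spaces: the shift along the tool's x, y, z in mm, then the turn about the tool's z in rad, then the closure in counts, from 0 (fully open) to 255 (shut). A call has 1 to 20 rows; each row shifts and turns the commanded pose from where the row before left it, along the tool's axes as they then stand; what a row does not reach is not made up. A row lasts 1/12 s, in which the tool goes at most 41.7 mm and 7.16 degrees, less where a joint would pass 70% of its speed; a pose out of reach is approached as far as the arm can. A call is refused whole if a number of a shift passes 41.7 or a number of a turn 0.125, either way. A call with a gripper value outside its range is refused whole. The fingers move at their own pace and stop on an object; "squeeze" is the grip in N (left out, the last holds). Time passes only in rows, so rows that do not move let the fingers close. It gives the time, the measured TCP pose, the force, the opening and the grip force at its end, in the units of the state.
- telemetry.get_obs(): the state, without advancing time (a new reading comes with each control period).
- cams.read_camera(name): name is "side" or "top"; returns the picture (420x560x3 uint8, blue, green, red); there is no depth.
- cams.calibration(name): a dict with "K" (3x3 intrinsics, pixels), "dist" ([k1, k2, p1, p2, k3] as OpenCV has them; the pictures are not rectified), "origin" and "rotation" of the camera in the world. Camera axes: x right, y down, z forward; pixel columns grow to the right and rows downward; lengths in m; the calibration is good to about 2 mm. A picture is of the moment at which its call begins. calibration takes no time and is no camera call.
- env.sign_off(): hands the job in; it is judged then, once.
The state is a dict: "time_s": time; "qpos": joint angles; "joint_velocities": joint speeds; "effort": joint torques, N m; "tool_pos": TCP position; "tool_rot": TCP orientation; "force": force on the tool from outside, world axes, zero at the start; "wrist_torque": the same for the moment, N m; "grip_width": finger opening in m; "grasp_force": force on a finger pad.
Only numpy, scipy, OpenCV 4.12 (cv2) and the standard library are available. Lean on these libraries where they do the work, as an engineer would, in place of code of your own. Each camera call takes 0.05 s, during which the arm holds its last target. There are 200 camera calls.

TASK

Pack the kit tray: stack the three red cases on the red mat, the largest at the bottom lying along the mat and wholly on it, then the middle one, then the smallest, each lying flat with its edges in line and nothing hanging over the case below; and stand the jar with the blue lid upright, wholly on the blue mat. Leave the green case, the grey case and the jar with the black lid where they are.

Things in the scene. Friction and masses are not known exactly. Their poses are not given: they have to be found in the camera images.
- tray: shallow open aluminium tray fixed to the bench, outside 288 (its x) x 178 (its y) x 24 high, walls and floor 4 thick (mm). Origin at the centre of its underside; z up. Holds the two mats side by side along its x.
- red_mat: flat red mat fixed on the tray floor, 100 (its x) x 140 (its y) x 2 thick (mm), its axes parallel to the tray's. Origin at the centre of its underside (on the tray floor, 4 mm above the bench), its top 6 mm above the bench. It lies 65 mm from the tray's middle, towards either end of the tray.
- blue_mat: flat blue mat, same size and origin as the red one, in the other half of the tray (centres 130 mm apart).
- large_red_center (a point): closed hard-plastic red case, a plain box 110 long x 66 wide x 38 high (mm), lying flat, its lid flat but for ribs under 0.5 mm high; thin black seam round it. Point at its centre, half-way up; x axis along its length, y across its width, z up. Loose, the largest of three red cases, about 0.3 kg.
- medium_red_center (a point): closed hard-plastic red case, a plain box 84 long x 48 wide x 30 high (mm), lying flat, its lid flat but for ribs under 0.5 mm high; thin black seam round it. Point at its centre, half-way up; x axis along its length, y across its width, z up. Loose, the middle one of three red cases, about 0.2 kg.
- small_red_center (a point): closed hard-plastic red case, a plain box 56 long x 32 wide x 24 high (mm), lying flat, its lid flat but for ribs under 0.5 mm high; thin black seam round it. Point at its centre, half-way up; x axis along its length, y across its width, z up. Loose, the smallest of three red cases, about 0.1 kg.
- blue_jar_center (a point): white round jar standing upright, 54 mm in diameter, 60 mm high, with a blue screw lid on top. Point at its centre, half-way up, z up. Loose, about 0.16 kg.
- green_case_center (a point): closed hard-plastic green case, a plain box 84 long x 48 wide x 30 high (mm), lying flat, its lid flat but for ribs under 0.5 mm high; thin black seam round it. Point at its centre, half-way up; x axis along its length, y across its width, z up. Loose, a look-alike of the middle red case that stays where it is.
- grey_case_center (a point): closed hard-plastic grey case, a plain box 56 long x 32 wide x 24 high (mm), lying flat, its lid flat but for ribs under 0.5 mm high; thin black seam round it. Point at its centre, half-way up; x axis along its length, y across its width, z up. Loose, a look-alike of the smallest red case that stays where it is.
- black_jar_center (a point): white round jar standing upright, 54 mm in diameter, 60 mm high, with a black screw lid on top. Point at its centre, half-way up, z up. Loose, a look-alike that stays where it is.
There are look-alikes about, which are no part of the job. What is shaped like the part that bears blue_jar_center but orange is not meant. Of the things shaped like the red_mat, the red one is meant.

How it is judged (in metres and radians):
At the end, for the whole second after the job is handed in: Large red case flat on red mat, centred to 18 mm; middle one flat on it (15 mm along, 11 mm across); smallest flat on that (16, 10 mm); each in line to 0.22 rad; blue-lidded jar upright on blue mat (25 mm in its x, 45 mm in y); all released, at rest; look-alikes unmoved (25 mm) (x of large_red_center in the frame of red_mat between -0.019 and 0.019 m and y of large_red_center in the frame of red_mat between -0.018 and 0.018 m and z of large_red_center in the frame of red_mat between 0.017 and 0.025 m and angle between the x axis of large_red_center and the y axis of red_mat, either way round below 0.22 rad and x of medium_red_center in the frame of large_red_center between -0.015 and 0.015 m and y of medium_red_center in the frame of large_red_center between -0.011 and 0.011 m and z of medium_red_center in the frame of large_red_center between 0.03 and 0.038 m and angle between the x axis of medium_red_center and the x axis of large_red_center, either way round below 0.22 rad and x of small_red_center in the frame of medium_red_center between -0.016 and 0.016 m and y of small_red_center in the frame of medium_red_center between -0.01 and 0.01 m and z of small_red_center in the frame of medium_red_center between 0.023 and 0.031 m and angle between the x axis of small_red_center and the x axis of medium_red_center, either way round below 0.22 rad and x of blue_jar_center in the frame of blue_mat between -0.025 and 0.025 m and y of blue_jar_center in the frame of blue_mat between -0.045 and 0.045 m and z of blue_jar_center in the frame of blue_mat between 0.028 and 0.036 m and angle between each of large_red_center, medium_red_center, small_red_center, blue_jar_center's own z axis and vertical below 0.1 rad and linear speed of each of large_red, medium_red, small_red, blue_jar below 0.02 m/s); the robot touches nothing.
It fails at once if a look-alike (green case, grey case or black-lidded jar) was moved more than 25 mm (distance of any of green_case_center, grey_case_center, black_jar_center from where it was at the start of the episode above 0.025 m).
It also fails if it takes over 120 s, if anything falls off the work surface, if the arm or the gripper's body presses on something with over 40 N, if the wrist force passes 120 N, or if a joint passes its speed limit or range.

## Working session

There is one attempt and no reset: what is moved stays moved. The work goes in short steps, Python scripts to look and compute and a tool call to move; the robot and the scene stay as the last step left them, time stands still between calls to the robot, and variables do not carry over. Pictures are saved under pics/ and viewed, at most 14 in all, crops included, and the job is handed in when it is done.

Besides the shell and the picture viewer there is one more tool, called after "Request:" as name(argument=value, ...) on one line, values as JSON. arm_command: Moves the arm, as the interface text tells. Its arguments: {"type":"object","properties":{"series":{"type":"string"},"squeeze":{"type":"number"}},"required":["series"]}

```bash
ls; mkdir -p pics
python3 - <<'E'
from cell import telemetry,cams
import cv2
o=telemetry.get_obs();print(o)
for n in("top","side"):
    c=cams.calibration(n);print(n,c)
    cv2.imwrite(f"pics/{n}0.png",cams.read_camera(n))
E
```

```text
pics
{'time_s': 0.0, 'qpos': array([-63.65017786,  18.44025383,  -4.01637427,  83.17252763,
         1.29395989,  78.54072694,  -3.25894594]), 'joint_velocities': array([-0.0394365 ,  0.04600422, -0.06550659,  0.02979955,  0.05000929,
        0.01851644, -0.09928046]), 'effort': array([-3.58763518e-04, -4.91280019e+01, -4.03902009e-01, -3.12525094e+01,
       -6.38051704e-02,  4.36093309e-02,  1.63722525e-04]), 'tool_pos': array([0.28006207, 0.58597689, 0.22146889]), 'tool_rot': array([-1.79891677e+02,  4.33285750e-03,  1.54461525e+02]), 'force': array([-0.01948913, -0.27124263, -0.23646974]), 'wrist_torque': array([-0.01812021, -0.04940616, -0.0029685 ]), 'grasp_force': 0.0, 'grip_width': 0.08682972282836504}
top {'K': array([[538.80888413,   0.        , 277.14669785],
       [  0.        , 538.80888413, 204.81542625],
       [  0.        ,   0.        ,   1.        ]]), 'dist': array([-0.20664805,  0.        ,  0.        ,  0.        ,  0.        ]), 'origin': array([ 0.30845362, -0.0149293 ,  1.4278884 ]), 'rotation': array([-171.98326983,    0.78470709,  -91.0823533 ])}
side {'K': array([[407.57639176,   0.        , 273.57748609],
       [  0.        , 407.57639176, 208.36393584],
       [  0.        ,   0.        ,   1.        ]]), 'dist': array([0.02557535, 0.        , 0.        , 0.        , 0.        ]), 'origin': array([ 0.35024654, -0.77604721,  0.78559933]), 'rotation': array([-133.33963251,   -0.31299135,   -9.72182872])}
```

View pics/top0.png

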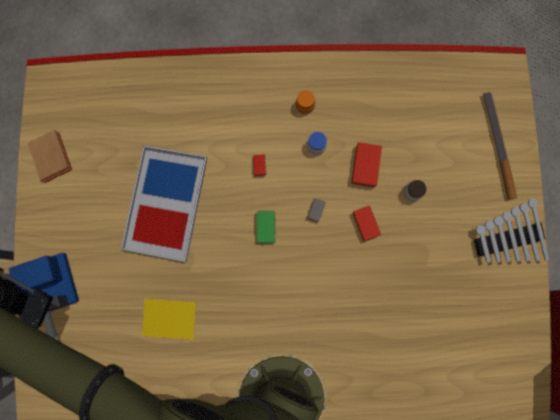

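View pics/side0.png

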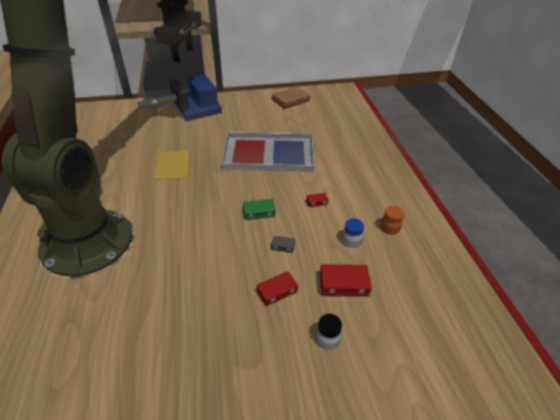

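Top view: red cases are large (367,165), medium (367,223) and small (259,165). The jar candidates are blue lid (317,142), orange (306,100) and black (415,190). Other look-alikes are green (265,227), grey (316,210), red mat (160,228), blue mat (170,180), a yellow mat (170,318) and a blue tool (45,283). I choose the red boxes, the blue-lidded jar, and the red and blue mats inside the tray.

```bash
cat > h.py <<'E'
import cv2,numpy as np
from scipy.spatial.transform import Rotation as R
from cell import telemetry,cams
def cast(n,uv,z):
    c=cams.calibration(n)
    p=cv2.undistortPoints(np.float64(uv).reshape(-1,1,2),c["K"],c["dist"]).reshape(-1,2)
    d=np.c_[p,np.ones(len(p))]@R.from_euler("xyz",c["rotation"],degrees=True).as_matrix().T
    return c["origin"]+d*((z-c["origin"][2])/d[:,2])[:,None]
def mask(im,col):
    h,s,v=cv2.split(cv2.cvtColor(im,cv2.COLOR_BGR2HSV))
    if col=="red": return np.uint8(((h<6)|(h>172))&(s>150)&(v>50))*255
    if col=="blue": return np.uint8((h>100)&(h<130)&(s>120)&(v>50))*255
    if col=="green": return np.uint8((h>50)&(h<85)&(s>100)&(v>40))*255
def blob(n,im,col,near,z,r=25):
    cs,_=cv2.findContours(mask(im,col),cv2.RETR_EXTERNAL,cv2.CHAIN_APPROX_NONE)
    best=None
    for c in cs:
        if cv2.contourArea(c)<30: continue
        q=c.reshape(-1,2).mean(0)
        if np.hypot(*(q-near))<r and (best is None or len(c)>len(best)): best=c
    if best is None: return None
    P=cast(n,best.reshape(-1,2),z)[:,:2]
    w=(P*1000).astype(np.float32).reshape(-1,1,2)
    m=cv2.moments(w); ctr=np.array([m["m10"],m["m01"]])/m["m00"]
    rc=cv2.minAreaRect(w); b=cv2.boxPoints(rc); e=[b[1]-b[0],b[2]-b[1]]
    l=max(e,key=np.linalg.norm); a=np.degrees(np.arctan2(l[1],l[0]))%180
    return ctr.round(1),np.round(rc[0],1),sorted(np.round(rc[1],1)),round(float(a),1)
E
python3 - <<'E'
from h import *
t=cams.read_camera("top");s=cams.read_camera("side")
L=[("large","red",(367,165),(345,280),.019),("med","red",(367,223),(277,288),.015),("small","red",(259,165),(317,200),.012),
("jarlid","blue",(317,142),(354,228),.055),("redmat","red",(160,228),(249,151),.006),("bluemat","blue",(170,180),(289,152),.006)]
for n,c,a,b,z in L: print(n,blob("top",t,c,a,z),blob("side",s,c,b,z))
cv2.imwrite("pics/crop.png",cv2.resize(t[85:250,235:435],None,fx=4,fy=3.6,interpolation=cv2.INTER_CUBIC)[:600])
print(cast("top",[[265,227],[316,210],[415,189],[306,100]],.03).round(3))
E
```

```text
large (array([ 613.1, -240.9]), array([ 613. , -240.5]), [np.float64(65.4), np.float64(110.7)], 169.6) (array([ 613.9, -238.8]), array([ 614. , -239.2]), [np.float64(85.1), np.float64(113.7)], 170.6)
med (array([ 454.3, -234.7]), array([ 454.3, -234.6]), [np.float64(46.7), np.float64(80.9)], 18.7) (array([ 455.2, -230.7]), array([ 456. , -232.7]), [np.float64(59.7), np.float64(89.3)], 18.4)
small (array([618.2,  47.4]), array([618.7,  47.4]), [np.float64(27.0), np.float64(52.3)], 179.2) (array([620.1,  51.7]), array([619.9,  48.6]), [np.float64(46.3), np.float64(57.5)], 4.1)
jarlid (array([ 670.4, -107.9]), array([ 670.5, -107.6]), [np.float64(40.7), np.float64(42.2)], 88.9) (array([ 671.5, -111. ]), array([ 672. , -111.2]), [np.float64(39.9), np.float64(54.0)], 72.9)
redmat (array([456.4, 317.1]), array([456.4, 317.1]), [np.float64(95.1), np.float64(134.8)], 78.6) (array([459.5, 328.3]), array([461. , 324.5]), [np.float64(92.2), np.float64(106.8)], 80.7)
bluemat (array([584. , 291.4]), array([584. , 291.2]), [np.float64(94.9), np.float64(135.1)], 78.5) None
[[ 0.448  0.033  0.03 ]
 [ 0.49  -0.101  0.03 ]
 [ 0.541 -0.367  0.03 ]
 [ 0.791 -0.083  0.03 ]]
```

View pics/crop.png

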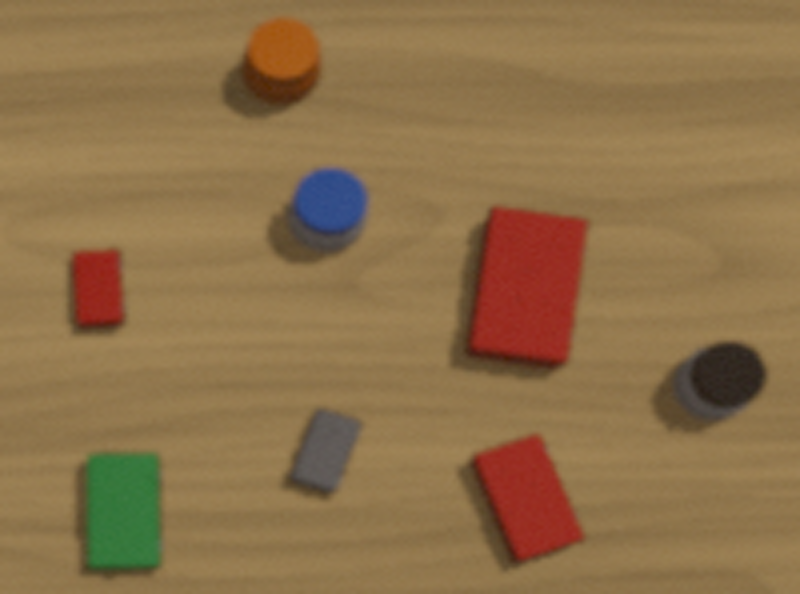

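Crop: the blue lid at (330,200) is distinct from the orange and black ones. The three red boxes are distinct from green and grey. Sizes match, and the mat spacing measures 130 mm. I go for the large case at about (611,-239) first.

Request:
arm_command(series="-14 -12 0 0 0;-27 -25 0 0 0;-27 -25 0 0 0;-27 -25 0 0 0;-27 -25 0 0 0;-27 -25 0 0 0;-27 -25 0 0 0;-27 -25 0 0 0;-27 -25 0 0 0;-27 -25 0 0 0;-27 -25 0 0 0;-27 -25 0 0 0;-27 -25 0 0 0;-27 -25 0 0 0;-27 -25 0 0 0;-27 -25 0 0 0;-27 -25 0 0 0;-27 -25 0 0 0;-27 -25 0 0 0;-27 -25 0 0 0", squeeze=25)

```text
time_s: 1.87
tool_pos: [0.5461, -0.0818, 0.2227]
tool_rot: [180.0, 0.0, 154.5]
force: [0.7, 0.3, -0.4]
grip_width: 0.0868
grasp_force: 0.0
```

```bash
cat > plan.py <<'E'
import sys,numpy as np
from cell import telemetry
o=telemetry.get_obs();x,y,z,yaw=map(float,sys.argv[1:5])
p=o["tool_pos"]*1000;r=o["tool_rot"];d=np.array([x,y,z])-p
def tool(w):
    a=np.radians(w);return np.array([d[0]*np.cos(a)+d[1]*np.sin(a),d[0]*np.sin(a)-d[1]*np.cos(a),-d[2]])
t=-(yaw-r[2]);t=(t+180)%360-180 if len(sys.argv)<6 else t
print("at",p.round(1),r.round(1),"q",o["qpos"].round(0),"w",round(o["grip_width"],4),"t",round(o["time_s"],1))
print("turn deg",round(t,1),"rad",round(np.radians(t),3))
print("shift now-yaw",tool(r[2]).round(1),"after turn",tool(yaw).round(1))
E
python3 plan.py 611 -239 221 -10 f
```

```text
at [546.1 -81.8 222.7] [180.    0.  154.5] q [-23.   7.  31.  98.  -4.  76.  73.] w 0.0868 t 1.9
turn deg 164.5 rad 2.871
shift now-yaw [-126.3 -113.9    1.7] after turn [ 91.2 143.5   1.7]
```

Request:
arm_command(series="0 0 0 0.12 0;0 0 0 0.12 0;0 0 0 0.12 0;0 0 0 0.12 0;0 0 0 0.12 0;0 0 0 0.12 0;0 0 0 0.12 0;0 0 0 0.12 0;0 0 0 0.12 0;0 0 0 0.12 0;0 0 0 0.12 0;0 0 0 0.12 0;0 0 0 0.12 0;0 0 0 0.12 0;0 0 0 0.12 0;0 0 0 0.12 0;0 0 0 0.12 0;0 0 0 0.12 0;0 0 0 0.12 0;0 0 0 0.12 0")

```text
time_s: 3.53
tool_pos: [0.5457, -0.0801, 0.2224]
tool_rot: [-180.0, 0.0, 16.6]
force: [-0.5, -0.3, 0.1]
grip_width: 0.0869
grasp_force: 0.0
```

Request:
arm_command(series="0 0 0 0.12 0;0 0 0 0.12 0;0 0 0 0.12 0;0 0 0 0.111 0;15 24 10 0 0;15 24 10 0 0;15 24 10 0 0;15 24 10 0 0;15 24 10 0 0;15 24 10 0 0;0 0 0 0 0;0 0 0 0 0")

```text
time_s: 4.53
tool_pos: [0.6083, -0.2395, 0.1613]
tool_rot: [179.9, 0.1, -10.2]
force: [-0.1, -0.8, -0.5]
grip_width: 0.0867
grasp_force: 0.0
```

```bash
python3 plan.py 611 -239 12 -10
python3 - <<'E'
from h import *
t=cams.read_camera("top");s=cams.read_camera("side")
cv2.imwrite("pics/a.png",np.hstack([cv2.resize(t[60:260,220:480],(400,308)),cv2.resize(s[120:400,200:460],(400,431))[:308]]))
E
```

```text
at [ 608.3 -239.5  161.3] [ 1.799e+02  1.000e-01 -1.020e+01] q [-14.  26.  45.  88. -18.  74. -68.] w 0.0867 t 4.5
turn deg -0.2 rad -0.004
shift now-yaw [  2.6  -1.  149.3] after turn [  2.6  -1.  149.3]
```

View pics/a.png

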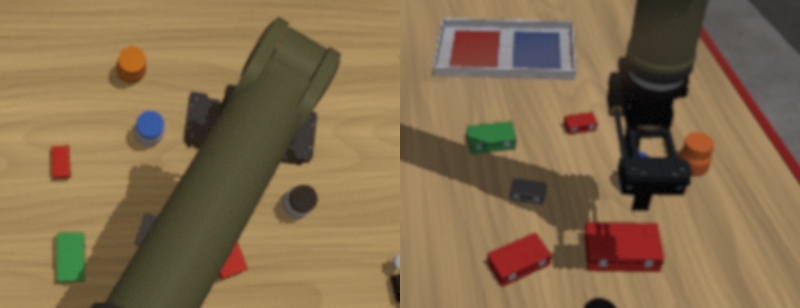

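The side view shows the open gripper over the large case, aligned with it, and nothing in the way. Going down.

Request:
arm_command(series="2 -1 20 0 0;0 0 25 0 0;0 0 25 0 0;0 0 25 0 0;0 0 20 0 0;0 0 15 0 0;0 0 12 0 0;0 0 10 0 0;0 0 0 0 0")

```text
time_s: 5.38
tool_pos: [0.6108, -0.2358, 0.0091]
tool_rot: [-180.0, 0.1, -10.0]
force: [-0.5, 1.2, -0.6]
grip_width: 0.0869
grasp_force: 0.0
```

Request:
arm_command(series="0 0 0 0 80;0 0 0 0 120;0 0 0 0 160;0 0 0 0 200;0 0 0 0 230;0 0 0 0 255;0 0 0 0 255;0 0 0 0 255;0 0 0 0 255", squeeze=25)

```text
time_s: 6.13
tool_pos: [0.6121, -0.2382, 0.0117]
tool_rot: [179.9, -0.1, -10.1]
force: [-0.4, -1.9, 6.3]
grip_width: 0.0663
grasp_force: 25.0
```

Request:
arm_command(series="0 0 -10 0 255;0 0 -20 0 255;0 0 -30 0 255;0 0 -30 0 255;0 0 -30 0 255;0 0 -30 0 255;0 0 0 0 255;0 0 0 0 255")

```text
time_s: 6.8
tool_pos: [0.6122, -0.2365, 0.1621]
tool_rot: [-179.9, -0.1, -10.0]
force: [-0.3, 0.8, -3.9]
grip_width: 0.0655
grasp_force: 25.0
```

```bash
python3 plan.py 457 317 160 78.6
```

```text
at [ 612.2 -236.5  162.1] [-1.799e+02 -1.000e-01 -1.000e+01] q [-15.  26.  45.  88. -19.  74. -68.] w 0.0655 t 6.8
turn deg -88.6 rad -1.546
shift now-yaw [-249.  -518.1    2.1] after turn [ 511.9 -261.5    2.1]
```

Request:
arm_command(series="0 0 0 -0.066 255;0 0 0 -0.12 255;0 0 0 -0.12 255;0 0 0 -0.12 255;0 0 0 -0.12 255;0 0 0 -0.12 255;0 0 0 -0.12 255;0 0 0 -0.12 255;0 0 0 -0.12 255;0 0 0 -0.12 255;0 0 0 -0.12 255;0 0 0 -0.12 255;0 0 0 -0.12 255;0 0 0 -0.04 255;12 -6 0 0 255;20 -10 0 0 255;24 -12 0 0 255;24 -12 0 0 255;24 -12 0 0 255;24 -12 0 0 255")

```text
time_s: 8.47
tool_pos: [0.572, -0.0958, 0.1586]
tool_rot: [-179.8, -0.0, 78.5]
force: [0.3, 0.5, -3.7]
grip_width: 0.0659
grasp_force: 25.0
```

Request:
arm_command(series="24 -12 0 0 255;24 -12 0 0 255;24 -12 0 0 255;24 -12 0 0 255;24 -12 0 0 255;24 -12 0 0 255;24 -12 0 0 255;24 -12 0 0 255;24 -12 0 0 255;24 -12 0 0 255;24 -12 0 0 255;24 -13 0 0 255;24 -13 0 0 255;24 -13 0 0 255;16 -12 0 0 255;8 -9 0 0 255;0 0 0 0 255;0 0 0 0 255")

```text
time_s: 9.97
tool_pos: [0.4565, 0.2915, 0.1596]
tool_rot: [-179.9, 0.1, 78.6]
force: [1.1, -0.9, -2.9]
grip_width: 0.0658
grasp_force: 25.0
```

```bash
python3 plan.py 457 317 15 78.6;python3 - <<'E'
from h import *
s=cams.read_camera("side");t=cams.read_camera("top")
cv2.imwrite("pics/b.png",np.hstack([cv2.resize(s[60:210,170:370],(500,375)),cv2.resize(t[130:280,100:220],(300,375))]))
E
```

```text
at [456.5 291.5 159.6] [-1.799e+02  1.000e-01  7.860e+01] q [-42.   8.   8. 104.  -1.  69. -46.] w 0.0658 t 10.0
turn deg -0.0 rad -0.0
shift now-yaw [ 25.1  -4.5 144.6] after turn [ 25.1  -4.5 144.6]
```

View pics/b.png

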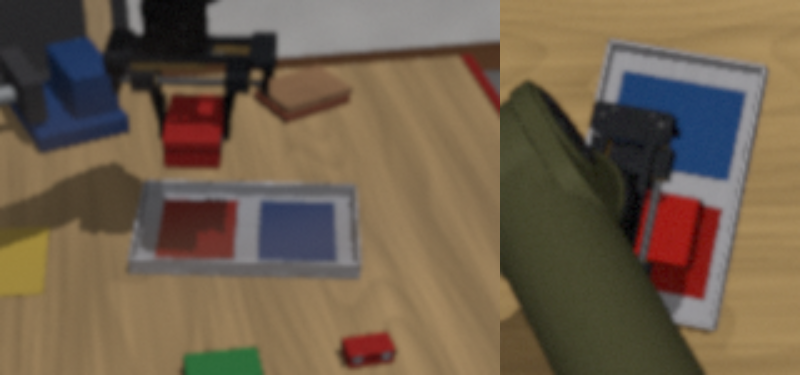

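The case is held level above the red mat. The blue mat is clear. I shift and lower it.

Request:
arm_command(series="12 -2 0 0 255;13 -2 10 0 255;0 0 25 0 255;0 0 25 0 255;0 0 25 0 255;0 0 20 0 255;0 0 15 0 255;0 0 10 0 255;0 0 6 0 255;0 0 0 0 255;0 0 0 0 255")

```text
time_s: 10.98
tool_pos: [0.4589, 0.3179, 0.0248]
tool_rot: [180.0, -0.0, 78.5]
force: [0.6, -1.0, -2.1]
grip_width: 0.0658
grasp_force: 25.0
```

```bash
python3 plan.py 457 317 16 78.6;python3 - <<'E'
from h import *
s=cams.read_camera("side");t=cams.read_camera("top")
cv2.imwrite("pics/c.png",np.hstack([cv2.resize(s[60:210,170:370],(500,375)),cv2.resize(t[130:280,100:220],(300,375))]))
E
```

```text
at [458.9 317.9  24.8] [180.   -0.   78.5] q [-43.  18.   6. 108.  -2.  54. -47.] w 0.0658 t 11.0
turn deg -0.1 rad -0.001
shift now-yaw [-1.3 -1.7  8.8] after turn [-1.3 -1.7  8.8]
```

View pics/c.png

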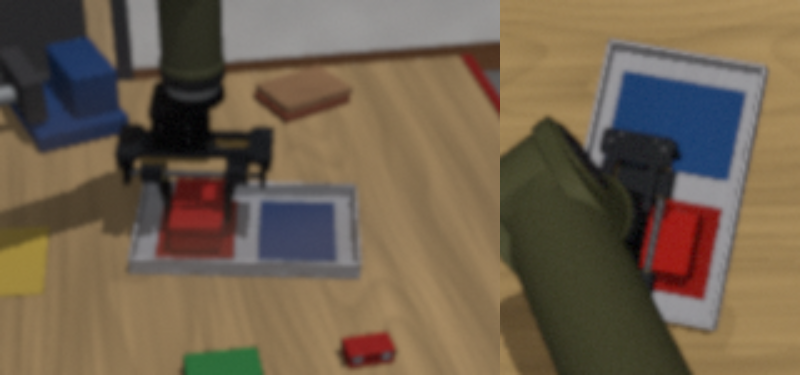

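It sits inside the mat, clear of the walls. I lower it the last few mm.

Request:
arm_command(series="0 0 3 0 255;0 0 3 0 255;0 0 2 0 255;0 0 0 0 255;0 0 0 0 255")

```text
time_s: 11.5
tool_pos: [0.4589, 0.3177, 0.0176]
tool_rot: [180.0, -0.0, 78.5]
force: [-3.3, -1.3, 5.7]
grip_width: 0.0658
grasp_force: 25.0
```

Request:
arm_command(series="0 0 0 0 150;0 0 0 0 100;0 0 0 0 40;0 0 0 0 0;0 0 0 0 0;0 0 -10 0 0;0 0 -20 0 0;0 0 -30 0 0;0 0 -40 0 0;0 0 -40 0 0;0 0 0 0 0")

```text
time_s: 12.42
tool_pos: [0.463, 0.3206, 0.1662]
tool_rot: [179.4, -0.7, 78.5]
force: [2.6, -0.0, 0.9]
grip_width: 0.0867
grasp_force: 0.0
```

```bash
python3 plan.py 454 -232.5 160 18.7
```

```text
at [463.  320.6 166.2] [179.4  -0.7  78.5] q [-44.   9.   7. 101.  -1.  69. -48.] w 0.0867 t 12.4
turn deg 59.8 rad 1.044
shift now-yaw [-543.8  101.2    6.2] after turn [-185.8  521.     6.2]
```

Request:
arm_command(series="-14 5 0 0 0;-26 9 0 0 0;-26 9 0 0 0;-26 9 0 0 0;-26 9 0 0 0;-26 9 0 0 0;-26 9 0 0 0;-26 9 0 0 0;-26 9 0 0 0;-26 9 0 0 0;-26 9 0 0 0;-14 5 0 0.058 0;0 0 0 0.116 0;0 0 0 0.116 0;0 0 0 0.116 0;0 0 0 0.116 0;0 0 0 0.116 0;0 0 0 0.116 0;0 0 0 0.116 0;0 0 0 0.116 0")

```text
time_s: 14.08
tool_pos: [0.4981, 0.0141, 0.1554]
tool_rot: [-180.0, 0.1, 21.7]
force: [0.1, -0.8, 0.9]
grip_width: 0.0871
grasp_force: 0.0
```

```bash
python3 plan.py 454 -232.5 130 18.7
```

```text
at [498.1  14.1 155.4] [-1.80e+02  1.00e-01  2.17e+01] q [-27.   2.  23. 110.  -1.  68. -72.] w 0.0871 t 14.1
turn deg 3.0 rad 0.052
shift now-yaw [-132.   212.9   25.4] after turn [-120.8  219.5   25.4]
```

Request:
arm_command(series="0 0 0 0.052 0;-8 14 1 0 0;-12 22 3 0 0;-12 22 3 0 0;-12 22 3 0 0;-12 22 3 0 0;-12 22 3 0 0;-12 22 3 0 0;-12 22 3 0 0;-12 22 2 0 0;-12 22 2 0 0;-5 8 0 0 0;0 0 0 0 0;0 0 0 0 0")

```text
time_s: 15.25
tool_pos: [0.4562, -0.2317, 0.13]
tool_rot: [-179.9, 0.0, 19.0]
force: [0.7, 0.4, -0.4]
grip_width: 0.0871
grasp_force: 0.0
```

```bash
python3 plan.py 454 -232.5 8 18.7
python3 - <<'E'
from h import *
t=cams.read_camera("top");s=cams.read_camera("side")
print(blob("side",s,"red",(277,288),.015), blob("top",t,"red",(367,223),.03))
cv2.imwrite("pics/d.png",np.hstack([cv2.resize(s[180:360,200:380],(400,400)),cv2.resize(t[130:280,100:220],(320,400))]))
E
```

```text
at [ 456.2 -231.7  130. ] [-179.9    0.    19. ] q [-11.   6.  37. 110.  -4.  65. -43.] w 0.0871 t 15.2
turn deg 0.3 rad 0.005
shift now-yaw [ -2.3   0.  122. ] after turn [-2.30e+00  1.00e-01  1.22e+02]
(array([ 455.2, -230.9]), array([ 455.8, -232.4]), [np.float64(60.4), np.float64(89.2)], 18.8) None
```

View pics/d.png

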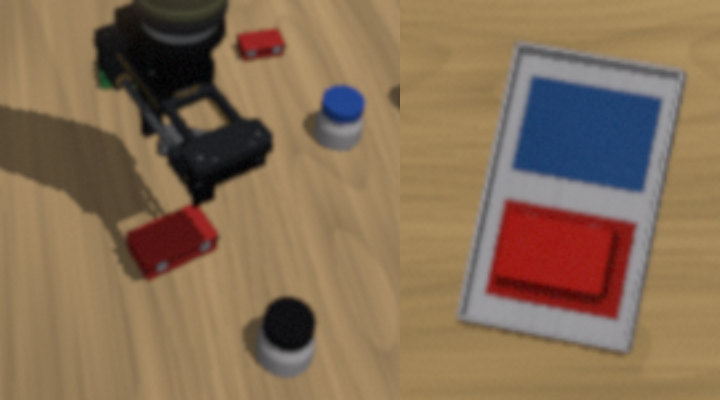

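The gripper is above the medium case. The large case lies inside the red mat with the mat showing all round it (top crop (553,258)).

Request:
arm_command(series="-2 0 15 0 0;0 0 25 0 0;0 0 25 0 0;0 0 20 0 0;0 0 15 0 0;0 0 12 0 0;0 0 8 0 0;0 0 3 0 0;0 0 0 0 80;0 0 0 0 120;0 0 0 0 160;0 0 0 0 200;0 0 0 0 230;0 0 0 0 255;0 0 0 0 255;0 0 0 0 255;0 0 0 0 255;0 0 0 0 255", squeeze=25)

```text
time_s: 16.85
tool_pos: [0.4552, -0.2329, 0.0078]
tool_rot: [180.0, -0.0, 19.1]
force: [-1.1, 0.1, 2.8]
grip_width: 0.0478
grasp_force: 25.0
```

Run:
```python
from h import *
t=cams.read_camera("top")
h,s,v=cv2.split(cv2.cvtColor(t,cv2.COLOR_BGR2HSV))
m=mask(t,"red")>0;w=np.zeros_like(m);w[190:260,120:200]=1;m&=w
th,_=cv2.threshold(v[m].reshape(-1,1),0,255,cv2.THRESH_BINARY+cv2.THRESH_OTSU)
b=cv2.morphologyEx(np.uint8(m&(v>th))*255,cv2.MORPH_OPEN,np.ones((3,3)))
c=max(cv2.findContours(b,cv2.RETR_EXTERNAL,cv2.CHAIN_APPROX_NONE)[0],key=cv2.contourArea)
P=(cast("top",c.reshape(-1,2),.044)[:,:2]*1000).astype(np.float32)
print(th,cv2.minAreaRect(P),P.mean(0))
cv2.imwrite("pics/v.png",b)
```

```text
122.0 ((452.898681640625, 308.2490234375), (131.0111541748047, 92.4786605834961), 78.18226623535156) [449.7332  291.06195]
```

Request:
arm_command(series="0 0 -10 0 255;0 0 -20 0 255;0 0 -30 0 255;0 0 -30 0 255;0 0 -30 0 255;0 0 -30 0 255;0 0 -10 -0.08 255;0 0 0 -0.12 255;0 0 0 -0.12 255;0 0 0 -0.12 255;0 0 0 -0.12 255;0 0 0 -0.12 255;0 0 0 -0.12 255;0 0 0 -0.12 255;0 0 0 -0.12 255;0 0 0 0 255")

```text
time_s: 18.23
tool_pos: [0.4545, -0.2328, 0.1676]
tool_rot: [-180.0, -0.0, 78.8]
force: [0.2, 0.4, -1.8]
grip_width: 0.0479
grasp_force: 25.0
```

```bash
python3 plan.py 459 318 160 78.5
```

```text
at [ 454.5 -232.8  167.6] [-180.    -0.    78.8] q [-10.   3.  35. 108.  -2.  69.  15.] w 0.0479 t 18.2
turn deg 0.3 rad 0.005
shift now-yaw [ 541.2 -102.5    7.6] after turn [ 540.7 -105.4    7.6]
```

Request:
arm_command(series="14 0 0 0 255;26 0 0 0 255;26 0 0 0 255;26 0 0 0 255;26 0 0 0 255;26 0 0 0 255;26 0 0 0 255;26 0 0 0 255;26 0 0 0 255;26 0 0 0 255;26 -4 0 0 255;26 -10 0 0 255;26 -10 0 0 255;26 -10 0 0 255;26 -10 0 0 255;26 -10 0 0 255;26 -10 0 0 255;26 -10 0 0 255;26 -10 0 0 255;26 -10 0 0 255")

```text
time_s: 19.9
tool_pos: [0.4622, 0.2848, 0.1677]
tool_rot: [180.0, 0.0, 78.4]
force: [1.0, 0.3, -1.0]
grip_width: 0.0476
grasp_force: 25.0
```

Request:
arm_command(series="20 -6 0 0 255;10 -4 0 0 255;0 0 0 0 255;0 0 0 0 255;0 0 0 0 255")

```text
time_s: 20.32
tool_pos: [0.4596, 0.3129, 0.1675]
tool_rot: [180.0, 0.1, 78.5]
force: [0.4, 0.1, -1.8]
grip_width: 0.0481
grasp_force: 25.0
```

```bash
python3 plan.py 459 318 65 78.5
```

```text
at [459.6 312.9 167.5] [1.80e+02 1.00e-01 7.85e+01] q [-43.   9.   6. 101.  -1.  70. -48.] w 0.0481 t 20.3
turn deg -0.0 rad -0.001
shift now-yaw [  4.9  -1.6 102.5] after turn [  4.9  -1.6 102.5]
```

Request:
arm_command(series="5 -1 10 0 255;0 0 25 0 255;0 0 25 0 255;0 0 20 0 255;0 0 15 0 255;0 0 8 0 255;0 0 0 0 255;0 0 0 0 255;0 0 0 0 255")

```text
time_s: 21.07
tool_pos: [0.4598, 0.3205, 0.0657]
tool_rot: [179.9, -0.1, 78.6]
force: [0.5, 0.7, -1.7]
grip_width: 0.0479
grasp_force: 25.0
```

```bash
python3 plan.py 459 318 53 78.5;python3 - <<'E'
from h import *
s=cams.read_camera("side");t=cams.read_camera("top")
cv2.imwrite("pics/e.png",np.hstack([cv2.resize(s[90:190,190:330],(500,357)),cv2.resize(t[130:280,100:220],(286,357))]))
E
```

```text
at [459.8 320.5  65.7] [ 1.799e+02 -1.000e-01  7.860e+01] q [-43.  15.   6. 107.  -2.  58. -48.] w 0.0479 t 21.1
turn deg 0.1 rad 0.002
shift now-yaw [-2.6 -0.3 12.7] after turn [-2.6 -0.3 12.7]
```

View pics/e.png

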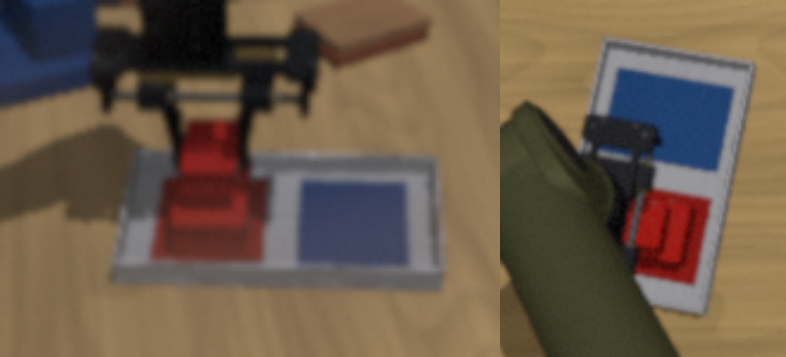

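Both views show the medium case centred over the large one ((210,150) in the side crop). Lowering.

Request:
arm_command(series="-2 0 4 0 255;0 0 3 0 255;0 0 2 0 255;0 0 2 0 255;0 0 0 0 255;0 0 0 0 255")

```text
time_s: 21.67
tool_pos: [0.4583, 0.3182, 0.0534]
tool_rot: [-180.0, 0.0, 78.7]
force: [0.3, -0.1, -1.4]
grip_width: 0.0476
grasp_force: 25.0
```

Request:
arm_command(series="0 0 1 0 255;0 0 1 0 255;0 0 0 0 255;0 0 0 0 255")

```text
time_s: 22.0
tool_pos: [0.4587, 0.3185, 0.0518]
tool_rot: [180.0, -0.0, 78.7]
force: [0.1, 0.7, 0.5]
grip_width: 0.0478
grasp_force: 25.0
```

Contact. Release and retreat, open fully only once lifted.

Request:
arm_command(series="0 0 0.5 0 255;0 0 0 0 150;0 0 0 0 100;0 0 0 0 60;0 0 0 0 30;0 0 0 0 0;0 0 -10 0 0;0 0 -20 0 0;0 0 -30 0 0;0 0 -30 0 0;0 0 -20 0 0;0 0 0 0 0;0 0 0 0 0")

```text
time_s: 23.08
tool_pos: [0.4593, 0.3189, 0.1631]
tool_rot: [179.9, -0.2, 78.7]
force: [-0.2, 0.2, -0.4]
grip_width: 0.0868
grasp_force: 0.0
```

```bash
python3 plan.py 617 48 160 0
```

```text
at [459.3 318.9 163.1] [179.9  -0.2  78.7] q [-43.   9.   6. 101.  -1.  69. -48.] w 0.0868 t 23.1
turn deg 78.7 rad 1.373
shift now-yaw [-234.6  207.9    3.1] after turn [157.7 270.9   3.1]
```

Request:
arm_command(series="-12 10 0 0 0;-22 20 0 0 0;-24 21 0 0 0;-24 21 0 0 0;-24 21 0 0 0;-24 21 0 0 0;-24 21 0 0 0;-24 21 0 0 0;-24 21 0 0 0;-22 20 0 0 0;-11 10 0 0 0;0 0 0 0.12 0;0 0 0 0.12 0;0 0 0 0.12 0;0 0 0 0.12 0;0 0 0 0.12 0;0 0 0 0.12 0;0 0 0 0.12 0;0 0 0 0.12 0;0 0 0 0.12 0")

```text
time_s: 24.75
tool_pos: [0.6141, 0.0471, 0.1594]
tool_rot: [-180.0, 0.2, 16.4]
force: [0.4, 0.1, 0.7]
grip_width: 0.0871
grasp_force: 0.0
```

Request:
arm_command(series="0 0 10 0.12 0;0 0 10 0.12 0;0 0 10 0.053 0;0 0 0 0 0;0 0 0 0 0")

```text
time_s: 25.17
tool_pos: [0.614, 0.0471, 0.1295]
tool_rot: [180.0, 0.2, 0.1]
force: [0.3, -0.4, 0.1]
grip_width: 0.0867
grasp_force: 0.0
```

```bash
python3 plan.py 617 48 8 0
python3 - <<'E'
from h import *
t=cams.read_camera("top");s=cams.read_camera("side")
print(blob("side",s,"red",(317,200),.012))
cv2.imwrite("pics/f.png",np.hstack([cv2.resize(s[140:260,240:380],(420,360)),cv2.resize(t[130:280,100:220],(288,360))]))
E
```

```text
at [614.   47.1 129.5] [1.8e+02 2.0e-01 1.0e-01] q [-30.  19.  29.  96. -10.  68. -89.] w 0.0867 t 25.2
turn deg 0.1 rad 0.002
shift now-yaw [  3.   -0.9 121.5] after turn [  3.   -0.9 121.5]
(array([620.1,  51.3]), array([619.5,  47.2]), [np.float64(46.4), np.float64(58.3)], 3.8)
```

View pics/f.png

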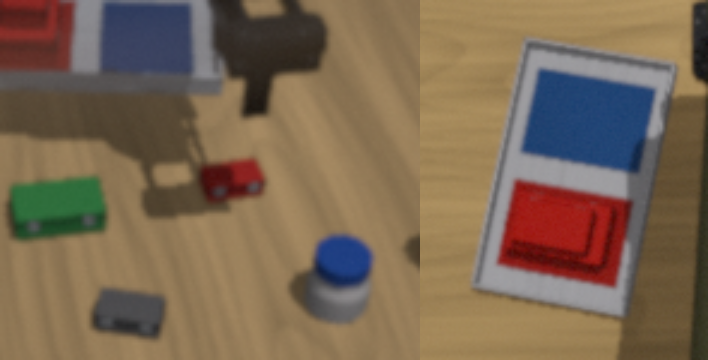

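The medium case rests squarely on the large one. The small case at (232,180) in the side crop is free to grasp and the gripper is above it.

Request:
arm_command(series="4 0 15 0 0;0 0 25 0 0;0 0 25 0 0;0 0 20 0 0;0 0 15 0 0;0 0 12 0 0;0 0 8 0 0;0 0 4 0 0;0 0 0 0 80;0 0 0 0 120;0 0 0 0 160;0 0 0 0 200;0 0 0 0 230;0 0 0 0 255;0 0 0 0 255;0 0 0 0 255;0 0 0 0 255;0 0 0 0 255", squeeze=20)

```text
time_s: 26.77
tool_pos: [0.6192, 0.0471, 0.0071]
tool_rot: [-180.0, -0.0, -0.0]
force: [-0.6, 0.0, -0.2]
grip_width: 0.0324
grasp_force: 19.7
```

Request:
arm_command(series="0 0 -10 0 255;0 0 -20 0 255;0 0 -30 0 255;0 0 -30 0 255;0 0 -30 0 255;0 0 -30 0 255;0 0 -30 0 255;0 0 0 -0.08 255;0 0 0 -0.12 255;0 0 0 -0.12 255;0 0 0 -0.12 255;0 0 0 -0.12 255;0 0 0 -0.12 255;0 0 0 -0.12 255;0 0 0 -0.12 255;0 0 0 -0.12 255;0 0 0 -0.12 255;0 0 0 -0.12 255;0 0 0 -0.09 255;0 0 0 0 255")

```text
time_s: 28.43
tool_pos: [0.6191, 0.0469, 0.1877]
tool_rot: [180.0, -0.0, 78.6]
force: [0.0, 0.3, -0.5]
grip_width: 0.0324
grasp_force: 19.7
```

```bash
python3 plan.py 458.5 318.5 180 78.6
```

```text
at [619.1  46.9 187.7] [180.   -0.   78.6] q [-22.  16.  19.  91.  -5.  74. -14.] w 0.0324 t 28.4
turn deg -0.0 rad -0.0
shift now-yaw [ 234.4 -211.2    7.7] after turn [ 234.5 -211.1    7.7]
```

Request:
arm_command(series="12 -11 0 0 255;22 -20 0 0 255;24 -22 0 0 255;24 -22 0 0 255;24 -22 0 0 255;24 -22 0 0 255;24 -22 0 0 255;24 -21 0 0 255;24 -21 0 0 255;20 -18 0 0 255;12 -10 0 0 255;0 0 0 0 255;0 0 0 0 255;0 0 0 0 255")

```text
time_s: 29.6
tool_pos: [0.46, 0.3172, 0.1873]
tool_rot: [179.9, 0.0, 78.3]
force: [-0.4, -0.1, -0.9]
grip_width: 0.0319
grasp_force: 19.7
```

```bash
python3 plan.py 458.5 318.5 92 78.6
```

```text
at [460.  317.2 187.3] [179.9   0.   78.3] q [-44.   8.   7.  99.  -1.  72. -48.] w 0.0319 t 29.6
turn deg -0.3 rad -0.005
shift now-yaw [ 1.  -1.7 95.3] after turn [ 1.  -1.7 95.3]
```

Request:
arm_command(series="1 -1 10 0 255;0 0 25 0 255;0 0 25 0 255;0 0 20 0 255;0 0 10 0 255;0 0 5 0 255;0 0 0 0 255;0 0 0 0 255;0 0 0 0 255")

```text
time_s: 30.35
tool_pos: [0.4594, 0.3202, 0.0935]
tool_rot: [179.9, -0.1, 78.5]
force: [-0.3, -0.1, -1.3]
grip_width: 0.0318
grasp_force: 19.7
```

```bash
python3 plan.py 458.5 318.5 81 78.6;python3 - <<'E'
from h import *
s=cams.read_camera("side");t=cams.read_camera("top")
cv2.imwrite("pics/g.png",np.hstack([cv2.resize(s[80:180,190:330],(500,357)),cv2.resize(t[130:280,100:220],(286,357))]))
E
```

```text
at [459.4 320.2  93.5] [ 1.799e+02 -1.000e-01  7.850e+01] q [-43.  13.   6. 105.  -2.  62. -48.] w 0.0318 t 30.4
turn deg -0.1 rad -0.003
shift now-yaw [-1.9 -0.6 12.5] after turn [-1.9 -0.6 12.5]
```

View pics/g.png

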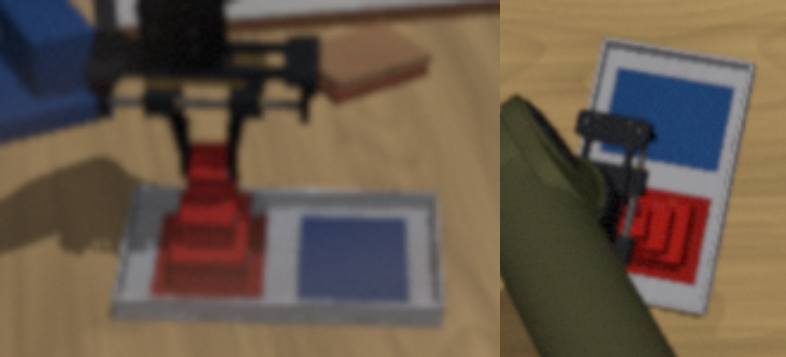

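The small case is centred over the stack at (212,180). Lowering to contact.

Request:
arm_command(series="-1 0 4 0 255;0 0 3 0 255;0 0 2 0 255;0 0 1 0 255;0 0 0 0 255;0 0 0 0 255")

```text
time_s: 30.95
tool_pos: [0.4581, 0.3187, 0.082]
tool_rot: [-180.0, 0.0, 78.5]
force: [0.3, 0.2, 0.0]
grip_width: 0.0321
grasp_force: 19.7
```

Request:
arm_command(series="0 0 1 0 255;0 0 1 0 255;0 0 0 0 255;0 0 0 0 255")

```text
time_s: 31.28
tool_pos: [0.4584, 0.319, 0.081]
tool_rot: [180.0, -0.0, 78.5]
force: [-1.9, -1.8, 5.4]
grip_width: 0.0321
grasp_force: 19.7
```

Contact. Release and lift.

Request:
arm_command(series="0 0 0 0 170;0 0 0 0 130;0 0 0 0 80;0 0 0 0 40;0 0 0 0 0;0 0 0 0 0;0 0 -10 0 0;0 0 -20 0 0;0 0 -30 0 0;0 0 -30 0 0;0 0 -10 0 0;0 0 0 0 0")

```text
time_s: 32.28
tool_pos: [0.4601, 0.3202, 0.1842]
tool_rot: [179.7, -0.3, 78.5]
force: [-0.4, -0.6, 0.6]
grip_width: 0.086
grasp_force: 0.0
```

```bash
python3 plan.py 670 -108 180 78.6
```

```text
at [460.1 320.2 184.2] [179.7  -0.3  78.5] q [-44.   8.   7. 100.  -1.  71. -48.] w 0.086 t 32.3
turn deg -0.1 rad -0.002
shift now-yaw [-377.6  291.2    4.2] after turn [-378.2  290.4    4.2]
```

Request:
arm_command(series="-11 8 0 0 0;-20 16 0 0 0;-24 18 0 0 0;-24 18 0 0 0;-24 18 0 0 0;-24 18 0 0 0;-24 19 0 0 0;-24 19 0 0 0;-24 19 0 0 0;-24 19 0 0 0;-24 19 0 0 0;-24 19 0 0 0;-24 19 0 0 0;-24 19 0 0 0;-24 19 0 0 0;-22 16 10 0 0;-13 10 20 0 0;0 0 10 0 0;0 0 0 0 0;0 0 0 0 0")

```text
time_s: 33.95
tool_pos: [0.6681, -0.1095, 0.1378]
tool_rot: [-179.7, -0.0, 78.5]
force: [0.3, 0.0, -0.2]
grip_width: 0.0874
grasp_force: 0.0
```

```bash
python3 plan.py 670 -108 22 78.6
python3 - <<'E'
from h import *
t=cams.read_camera("top");s=cams.read_camera("side")
print(blob("side",s,"blue",(354,228),.055))
cv2.imwrite("pics/i.png",np.hstack([cv2.resize(s[140:280,270:430],(420,368)),cv2.resize(t[130:280,100:220],(294,368))]))
E
```

```text
at [ 668.1 -109.5  137.8] [-179.7   -0.    78.5] q [-10.  26.  23.  85. -10.  71.   3.] w 0.0874 t 34.0
turn deg -0.1 rad -0.002
shift now-yaw [  1.9   1.6 115.8] after turn [  1.9   1.6 115.8]
(array([ 671.3, -110.9]), array([ 672. , -111.1]), [np.float64(39.8), np.float64(54.3)], 72.9)
```

View pics/i.png

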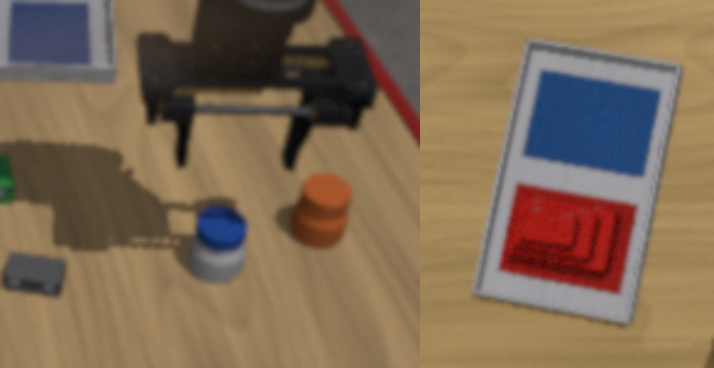

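The stack looks nested and square. The gripper is over the blue-lidded jar (218,240) and the orange one (322,210) is clear of the fingers. Down.

Request:
arm_command(series="1 2 15 0 0;0 0 20 0 0;0 0 20 0 0;0 0 20 0 0;0 0 15 0 0;0 0 12 0 0;0 0 8 0 0;0 0 5 0 0;0 0 0 0 60;0 0 0 0 90;0 0 0 0 120;0 0 0 0 150;0 0 0 0 180;0 0 0 0 220;0 0 0 0 255;0 0 0 0 255;0 0 0 0 255;0 0 0 0 255", squeeze=20)

```text
time_s: 35.55
tool_pos: [0.6718, -0.1094, 0.0256]
tool_rot: [-180.0, -0.0, 78.5]
force: [-3.4, 0.3, 5.5]
grip_width: 0.0519
grasp_force: 20.0
```

Request:
arm_command(series="0 0 -10 0 255;0 0 -20 0 255;0 0 -30 0 255;0 0 -30 0 255;0 0 -30 0 255;0 0 -20 0 255;0 0 0 0 255;0 0 0 -0.1 255;0 0 0 -0.12 255;0 0 0 -0.12 255;0 0 0 -0.12 255;0 0 0 -0.12 255;0 0 0 -0.12 255;0 0 0 -0.12 255;0 0 0 -0.12 255;0 0 0 -0.12 255;0 0 0 -0.1 255;0 0 0 0 255")

```text
time_s: 37.05
tool_pos: [0.6715, -0.1096, 0.1636]
tool_rot: [-180.0, -0.1, 145.1]
force: [-0.6, -0.4, -1.1]
grip_width: 0.0521
grasp_force: 20.0
```

```bash
python3 plan.py 585 292 165 150
```

```text
at [ 671.5 -109.6  163.6] [-1.800e+02 -1.000e-01  1.451e+02] q [-2. 24. 12. 83. -5. 74. 66.] w 0.0521 t 37.0
turn deg -4.9 rad -0.086
shift now-yaw [300.8 279.8  -1.4] after turn [275.7 304.5  -1.4]
```

Request:
arm_command(series="11 10 0 0 255;20 18 0 0 255;20 19 0 0 255;20 19 0 0 255;20 19 0 0 255;20 19 0 0 255;20 19 0 0 255;20 19 0 0 255;20 19 0 0 255;20 19 0 0 255;20 19 0 0 255;20 19 0 0 255;20 19 0 0 255;20 19 0 0 255;20 18 0 0 255;10 8 0 0 255;0 0 0 0 255;0 0 0 0 255;0 0 0 0 255")

```text
time_s: 38.63
tool_pos: [0.5881, 0.2919, 0.1649]
tool_rot: [-179.9, 0.1, 144.8]
force: [1.0, -0.2, -2.2]
grip_width: 0.0518
grasp_force: 20.0
```

```bash
python3 plan.py 585 292 32 145
```

```text
at [588.1 291.9 164.9] [-1.799e+02  1.000e-01  1.448e+02] q [-31.  21.   2.  87.  -1.  73.  27.] w 0.0518 t 38.6
turn deg -0.2 rad -0.004
shift now-yaw [  2.6  -1.8 132.9] after turn [  2.6  -1.7 132.9]
```

Request:
arm_command(series="3 -2 15 0 255;0 0 25 0 255;0 0 25 0 255;0 0 25 0 255;0 0 18 0 255;0 0 12 0 255;0 0 6 0 255;0 0 2 0 255;0 0 2 0 255;0 0 0 0 255;0 0 0 0 255")

```text
time_s: 39.55
tool_pos: [0.5848, 0.2947, 0.0365]
tool_rot: [179.9, 0.1, 144.9]
force: [1.1, -0.6, -1.5]
grip_width: 0.0521
grasp_force: 20.0
```

Request:
arm_command(series="0 0 1 0 255;0 0 1 0 255;0 0 0 0 255;0 0 0 0 255")

```text
time_s: 39.88
tool_pos: [0.5839, 0.2944, 0.0332]
tool_rot: [180.0, 0.0, 145.0]
force: [0.7, 0.3, -0.9]
grip_width: 0.0519
grasp_force: 20.0
```

Request:
arm_command(series="0 0 1 0 255;0 0 1 0 255;0 0 0 0 255;0 0 0 0 255")

```text
time_s: 40.22
tool_pos: [0.5841, 0.2944, 0.0316]
tool_rot: [180.0, 0.0, 145.0]
force: [-0.7, 0.4, 2.8]
grip_width: 0.0522
grasp_force: 20.0
```

Contact. Release, lift and look.

Request:
arm_command(series="0 0 0 0 120;0 0 0 0 80;0 0 0 0 40;0 0 0 0 0;0 0 0 0 0;0 0 -10 0 0;0 0 -25 0 0;0 0 -35 0 0;0 0 -35 0 0;0 0 -35 0 0;35 -10 0 0 0;35 -10 0 0 0;0 0 0 0 0")

```text
time_s: 41.3
tool_pos: [0.5084, 0.3231, 0.1726]
tool_rot: [179.9, -0.3, 145.4]
force: [-0.8, 2.4, -0.2]
grip_width: 0.0874
grasp_force: 0.0
```

Request:
arm_command(series="-12 35 0 0 0;-24 32 0 0 0;-24 -32 0 0 0;-24 -32 0 0 0;-24 -32 0 0 0;-24 -32 0 0 0;-24 -32 0 0 0;-24 -32 0 0 0;-24 -32 0 0 0;0 0 0 0 0;0 0 0 0 0")

```text
time_s: 42.22
tool_pos: [0.5924, 0.0684, 0.1719]
tool_rot: [-180.0, 0.1, 144.6]
force: [0.2, 0.8, -0.1]
grip_width: 0.0872
grasp_force: 0.0
```

Run:
```python
from h import *
s=cams.read_camera("side");t=cams.read_camera("top")
print(telemetry.get_obs()["tool_pos"])
print("lid",blob("top",t,"blue",(166,172),.066,12),blob("side",s,"blue",(290,135),.06,20))
cv2.imwrite("pics/j.png",np.hstack([cv2.resize(s[100:190,200:340],(500,321)),cv2.resize(t[120:280,100:230],(261,321))]))
cv2.imwrite("pics/k.png",np.hstack([t[60:300,80:480],cv2.resize(s,(320,240))]))
```

```text
[0.59198534 0.07334127 0.17151334]
lid (array([572.2, 278.1]), array([572.2, 278.2]), [np.float64(91.1), np.float64(129.7)], 78.2) None
```

View pics/j.png

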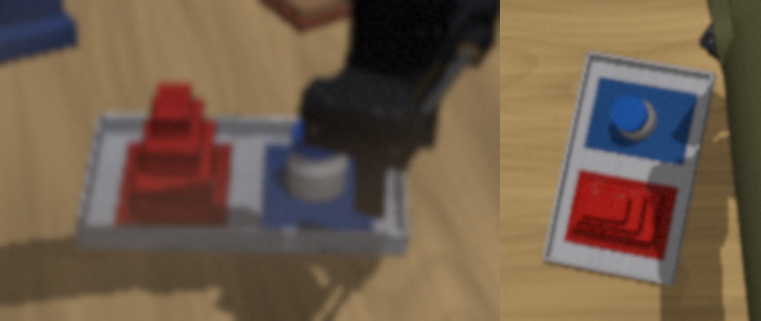

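View pics/k.png

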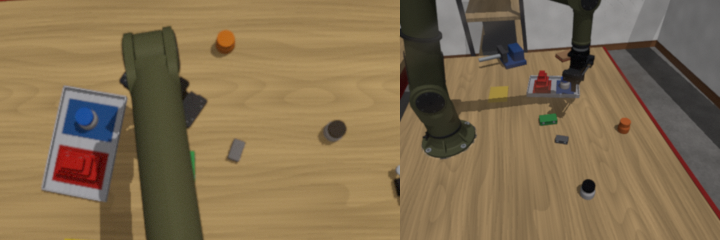

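The stack is centred on the red mat (side crop (175,170)). The jar stands upright inside the blue mat (316,175). The green, grey and black look-alikes are in place, and the arm is clear. Handing in.

```bash
python3 -c "
from cell import env
print(env.sign_off())"
```

```text
the job is handed in; nothing more can be done
None
```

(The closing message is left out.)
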